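# Send a packet through the spring flap of the dispensary's drop chute

### The job

On the drop chute, push the spring flap open with one finger and, while that finger keeps it open, push the packet waiting on the chute's shelf through with the other finger, so that it drops into the bin behind the flap; then draw the hand away so that the flap swings fully shut. Only push: do not pinch or lift the packet, do not press hard on it, and do not use it to shove the flap open. Leave the jars, carton, mortar, cup and paper slips around the chute where they stand.

Things in the scene. Friction and masses are not known exactly. Their poses are not given: they have to be found in the camera images.
- chute: The drop chute, fixed to the table: steel shelf, spring flap, then wooden bin. Origin on the table surface under the middle of the shelf's far edge, in the plane of the shut flap. x points level from shelf through flap to bin, y left, z up. A steel post 12 mm thick, 121 mm high, stands each side of the flap at x = 0, y = +-56 mm.
- shelf_edge (a point): Middle of the shelf's far edge, on its top, 75 mm above the table (chute axes). The shelf runs from here 170 mm back (-x), open at the rear and above, between two guides 20 mm high, 6 mm thick, inner faces at y = +-50 mm. Beyond the edge is only the bin: a packet pushed until its middle passes the edge tips off and drops in.
- bin_floor (a point): Middle of the bin's floor, 5 mm above the table, 80 mm beyond the flap's plane (chute axes). Open-topped, inside 159 mm long (chute x 0 to 159 mm) and 112 mm wide, rims 68 mm above the table. An earlier packet of the same make already lies at its far end (loose; it may be nudged).
- flap (a joint): Opening angle of the flap, rad: 0 shut (across the shelf's end), 1.6 fully open. It turns about the upright pin and opens only away from the shelf, over the bin (free edge to +x). A light spring shuts it: moment 0.04 N m when shut to 0.13 N m fully open, so 1 to 3 N at a finger half-way along. A finger nearer the pin opens it wider for the same travel.
- flap_pin (a point): The flap's upright pin, at the flap's half height (chute x = 0, y = +50 mm, 98 mm above the table). The flap is an aluminium plate 4 mm thick, 38 mm high (79 to 117 mm above the table), with nothing above it, reaching 97 mm from the pin to its free edge, at chute y = -47 mm when shut.
- flap_free_edge (a point): Middle of the flap's upright free edge, 98 mm above the table; on the flap, so it moves with it.
- packet_mid (a point): Centre of the packet on the shelf: a cardboard carton with a paper band, 32 mm (its x) by 46 mm (its y) by 24 mm high, 40 to 85 g, lying flat, so its centre starts 87 mm above the table. Its axes are nearly those of the chute at the start; loose.
- tall_carton_mid (a point): Bystander: centre of an upright paper carton 40 x 60 x 85 mm on the table left of the chute's shelf.
- herb_jar: Bystander: jar, 56 mm across, 80 mm high, right of the chute; origin at the centre of its underside.
- big_jar: Bystander: jar, 84 mm across, 120 mm high, far left; origin at the centre of its underside.
- mortar: Bystander: brass bowl, 90 mm across, 70 mm high, far right; origin at the centre of its underside.
- slips: Bystander: stack of paper slips 90 x 140 x 25 mm, near left; origin at the centre of its underside.
- tea_cup: Bystander: white cup, 72 mm across, 70 mm high, right; origin at the centre of its underside.
Mind the look-alikes: they are no part of the job. Leave any yellow look-alike of the part that bears packet_mid alone.

How it is judged:
By the outcome, as a careful person would: the job done as asked, in the order asked, and still so for the second after the job is handed in, with the robot touching nothing.
It also fails if it takes over 32 s, if anything falls off the work surface, if the arm or the gripper's body presses on something with over 40 N, if the wrist force passes 120 N, or if a joint passes its speed limit or range.

### The arm

A 7-joint arm with a two-finger parallel gripper is mounted at the origin on the work surface. World frame = base frame: x ahead of the robot, y to its left, z up, the work surface at z = 0. Lengths are in m, angles in degrees, forces in N, time in s.
With the tool pointing down it reaches from about 0.425 to 0.875 m from the base axis. Payload 4.7 kg.
Tool frame: the origin (TCP) lies between the finger pads; the fingertips stand 8 mm ahead of it and the grasp point (between the pads) lies 11 mm behind it; z points along the fingers, y is the line along which they close (so a half turn about z gives the same grasp; the last joint's range is limited). The gripper opens to 87 mm and grips with 3 to 60 N. Pads are 19 mm wide; open, the fingers measure 117 mm over their backs; the gripper's body (75 mm by 190 mm) begins 51 mm behind the grasp point.
Start: joints at [75.98, 18.392, -4.016, 83.108, 1.295, 78.541, -3.26], TCP at [0.166, -0.628, 0.231] pointing down, gripper open.
Joint ranges: [-163.93, 163.93], [-17.29, 119.83], [-79.2, 71.16], [3.27, 140.29], [-89.18, 269.18], [5.43, 117.66], [-154.24, 154.24]. Speed limits (degrees/s): [147.25, 147.25, 180, 180, 180, 180, 180].

### API

Orientations are given as [roll, pitch, yaw] about the fixed x, y, z axes, in that order (R = Rz(yaw) Ry(pitch) Rx(roll)).
In Python, from cell import env, viewer gives the robot as it stands. The module is installed in compiled form; this text tells all that it offers.
- The arm moves only by the tool arm_command, never from a script. Its argument "series" is a list of rows, each a list of 2 entries, a list of its own where there are three numbers: the shift along the tool's x, y, z in mm, then the turn about the tool's z in rad. A call has exactly 5 rows; each row is the pose to reach, as a shift and turn from the pose commanded when the call began, along the tool's axes at that moment; what a row does not reach only later rows make up. A row lasts 1/10 s, in which the tool goes at most 50 mm and 8.59 degrees, less where a joint would pass 70% of its speed; a pose out of reach is approached as far as the arm can. A call with a gripper value outside its range is refused whole. "grip" is the gripper command: -1 is fully open, 1 is shut, values between are in proportion, set as the call begins (left out, the last holds). The fingers move at their own pace and stop on an object; "grip_force" is the grip in N (left out, the last holds). Time passes only in rows, so rows that repeat a pose let the fingers close, or fill a call up. It gives the time, the measured TCP pose, the force, the opening and the grip force at its end, in the units of the state.
- env.get_obs(): the state, without advancing time (a new reading comes with each control period).
- viewer.read_camera(name): name is "side" or "top" or "wrist"; returns (picture, depth): 420x560x3 uint8, blue, green, red; 420x560 float32, m along the optical axis (not along the pixel's ray), 0 where there is no reading.
- viewer.calibration(name): a dict with "K" (3x3 intrinsics, pixels), "T" (4x4, takes a point from camera to world coordinates); the wrist camera has in their place "hand_eye" (4x4, takes a point from camera to tool coordinates, whose origin is the TCP and whose axes are the flange's). Camera axes: x right, y up, looking along -z (the intrinsics and any distortion apply to the point x, -y, -z); pixel columns grow to the right and rows downward; lengths in m; the calibration is good to about 2 mm. The wrist camera is an equidistant fisheye: a pixel r from the principal point sees the ray r / f radians off the axis. A picture is of the moment at which its call begins: read the wrist's pose just before it. calibration takes no time and is no camera call.
- env.sign_off(): hands the job in; it is judged then, once.
The state is a dict: "time_s": time; "qpos": joint angles; "joint_velocities": joint speeds; "effort": joint torques, N m; "tool_pos": TCP position; "tool_rot": TCP orientation; "force": force on the tool from outside, world axes, zero at the start; "wrist_torque": the same for the moment, N m; "grip_width": finger opening in m; "grasp_force": force on a finger pad.
Only numpy, scipy, OpenCV 4.12 (cv2) and the standard library are available. Lean on these libraries where they do the work, as an engineer would, in place of code of your own. Each camera call takes 0.05 s, during which the arm holds its last target. There are 200 camera calls.

## Working session

There is one attempt and no reset: what is moved stays moved. The work goes in short steps, Python scripts to look and compute and a tool call to move; the robot and the scene stay as the last step left them, time stands still between calls to the robot, and variables do not carry over. Pictures are saved under pics/ and viewed, at most 10 in all, crops included, and the job is handed in when it is done.

Besides the shell and the picture viewer there is one more tool, called after "Emit:" as name(argument=value, ...), one argument or row to a line, values as JSON. arm_command: Moves the arm, as the interface text tells. Its arguments: {"type":"object","properties":{"series":{"type":"array"},"grip":{"type":"number"},"grip_force":{"type":"number"}},"required":["series"]}

```bash
mkdir -p pics
cat > h.py <<'E'
import numpy as np, cv2
from cell import env, viewer
def shot(n,name):
    p,d=viewer.read_camera(n); cv2.imwrite(f'pics/{name}.png',p); np.save(f'pics/{name}_d.npy',d); return p,d
def world(n,u,v,d):
    c=viewer.calibration(n);K=np.array(c['K']);T=np.array(c['T'])
    x=(u-K[0,2])/K[0,0]*d; y=(v-K[1,2])/K[1,1]*d
    return (T@np.array([x,-y,-d,1]))[:3]
E
python3 - <<'E'
from h import *
for n in ('side','top'):
    shot(n,n+'1'); c=viewer.calibration(n); print(n,{k:np.round(v,3).tolist() for k,v in c.items()})
a=cv2.imread('pics/side1.png');b=cv2.imread('pics/top1.png')
o=env.get_obs(); print({k:np.round(v,3).tolist() for k,v in o.items()})
E
```

```text
side {'K': [[379.557, 0.0, 279.083], [0.0, 379.557, 209.917], [0.0, 0.0, 1.0]], 'T': [[-0.714, 0.386, -0.584, -0.047], [-0.7, -0.366, 0.614, 0.568], [0.024, 0.847, 0.532, 0.592], [0.0, 0.0, 0.0, 1.0]]}
top {'K': [[389.129, 0.0, 280.268], [0.0, 389.129, 207.189], [0.0, 0.0, 1.0]], 'T': [[-0.086, 0.974, -0.208, 0.304], [-0.996, -0.084, 0.018, 0.02], [0.0, 0.209, 0.978, 1.05], [0.0, 0.0, 0.0, 1.0]]}
{'time_s': 0.1, 'qpos': [75.98, 18.437, -4.016, 83.169, 1.294, 78.543, -3.259], 'joint_velocities': [-0.094, -0.016, -0.047, -0.102, -0.006, 0.004, 0.043], 'effort': [-0.0, -49.257, -0.406, -31.34, -0.064, 0.039, 0.0], 'tool_pos': [0.166, -0.628, 0.23], 'tool_rot': [-179.896, 0.005, 14.83], 'force': [0.091, -0.056, 0.245], 'wrist_torque': [-0.038, 0.022, -0.063], 'grasp_force': 0.0, 'grip_width': 0.087}
```

View pics/top1.png

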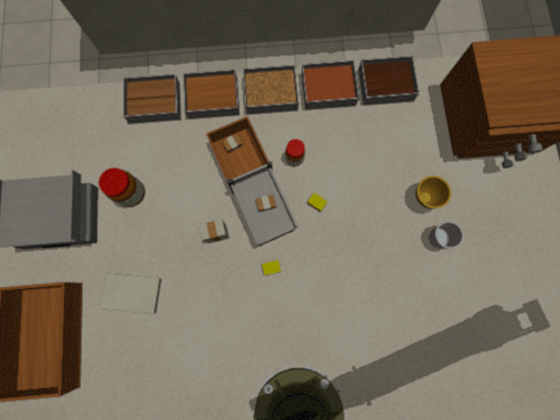

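View pics/side1.png

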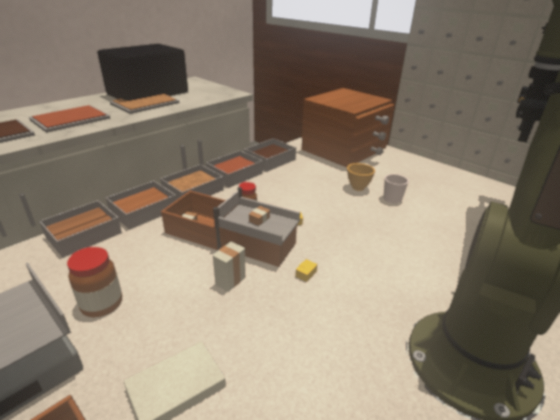

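Candidates in the top view: the packet on the steel shelf at (265,202), the earlier packet in the bin at (232,143), yellow blocks at (317,202) and (271,268), and the tall carton at (213,231). By the description I choose (265,202), since it is banded and on the shelf. The close crop will check this.

Run:
```python
from h import *
b=cv2.imread('pics/top1.png')[110:255,190:330]
cv2.imwrite('pics/crop1.png',cv2.resize(b,None,fx=4,fy=4,interpolation=cv2.INTER_CUBIC))
d=np.load('pics/top1_d.npy')
for u,v in [(265,202),(264,203),(240,200),(275,225),(262,236),(250,180),(232,143),(245,165),(213,231),(295,150),(317,202)]:
    print(u,v,world('top',u,v,d[v,u]).round(3))
```

```text
265 202 [0.522 0.039 0.101]
264 203 [0.521 0.042 0.098]
240 200 [0.538 0.103 0.077]
275 225 [0.466 0.019 0.075]
262 236 [0.441 0.054 0.075]
250 180 [0.59  0.074 0.076]
232 143 [0.714 0.119 0.03 ]
245 165 [0.655 0.089 0.005]
213 231 [0.462 0.175 0.088]
295 150 [ 0.66  -0.05   0.079]
317 202 [ 0.527 -0.099  0.026]
```

View pics/crop1.png

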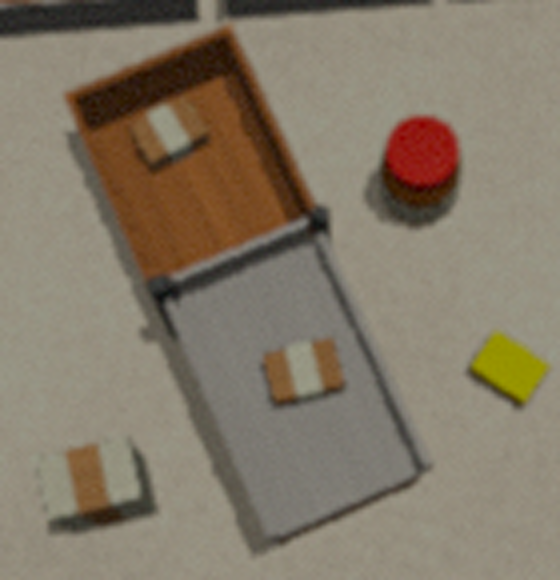

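The crop shows the banded packet at crop (303,371), which is top (265.7,202.7). The posts are at crop (162,287) and (320,217), and the flap lies between them. Next I fit the chute and packet poses from the depth cloud.

```bash
cat >> h.py <<'E'
def cloud(n,d):
    v,u=np.mgrid[:420,:560]; c=viewer.calibration(n);K=np.array(c['K']);T=np.array(c['T'])
    P=np.stack([(u-K[0,2])/K[0,0]*d,-(v-K[1,2])/K[1,1]*d,-d],-1)
    return P@T[:3,:3].T+T[:3,3]
E
python3 - <<'E'
from h import *
W=cloud('top',np.load('pics/top1_d.npy'))
R=W[110:260,185:335].reshape(-1,3)
def rect(lo,hi,box):
    m=(R[:,2]>lo)&(R[:,2]<hi)&(R[:,0]>box[0])&(R[:,0]<box[1])&(R[:,1]>box[2])&(R[:,1]<box[3])
    p=R[m]; print(len(p),p[:,2].mean().round(4),cv2.minAreaRect((p[:,:2]*1000).astype(np.float32)),p.mean(0).round(4))
    return p
s=rect(.070,.081,(.4,.62,-.04,.14))
k=rect(.094,.104,(.48,.56,0,.08))
q=rect(.105,.13,(.55,.68,-.05,.16))
e=q[np.argsort(q[:,1])]; print(e[::max(1,len(e)//30)].round(3).tolist())
k=rect(.02,.04,(.68,.75,.08,.16))
E
```

```text
2296 0.0749 ((535.6488037109375, 51.23362350463867), (209.34805297851562, 120.73460388183594), 19.62989044189453) [0.5153 0.0436 0.0749]
241 0.0988 ((527.2841186523438, 27.076753616333008), (39.945899963378906, 73.91107940673828), 23.82404136657715) [0.5224 0.037  0.0988]
161 0.115 ((596.9629516601562, 72.24564361572266), (11.918472290039062, 122.57545471191406), 19.82148551940918) [0.5956 0.0744 0.115 ]
[[0.615, 0.014, 0.123], [0.614, 0.016, 0.12], [0.613, 0.019, 0.121], [0.614, 0.021, 0.12], [0.616, 0.024, 0.122], [0.611, 0.029, 0.115], [0.611, 0.034, 0.116], [0.608, 0.037, 0.111], [0.607, 0.042, 0.115], [0.605, 0.045, 0.105], [0.605, 0.05, 0.116], [0.604, 0.055, 0.118], [0.6, 0.06, 0.119], [0.598, 0.064, 0.107], [0.598, 0.068, 0.117], [0.597, 0.071, 0.106], [0.595, 0.076, 0.114], [0.592, 0.079, 0.106], [0.592, 0.083, 0.116], [0.593, 0.089, 0.114], [0.589, 0.092, 0.11], [0.587, 0.096, 0.119], [0.586, 0.101, 0.115], [0.583, 0.105, 0.109], [0.584, 0.109, 0.115], [0.584, 0.114, 0.115], [0.581, 0.116, 0.118], [0.585, 0.119, 0.116], [0.578, 0.121, 0.12], [0.583, 0.123, 0.124], [0.573, 0.125, 0.113], [0.574, 0.127, 0.12], [0.578, 0.13, 0.107]]
245 0.0287 ((725.0264892578125, 124.94413757324219), (54.93458938598633, 48.421844482421875), 31.673954010009766) [0.7215 0.1233 0.0287]
```

The packet choice holds: top at 0.099 m, standing on a 0.075 m shelf. The chute origin is about (0.597, 0.0725) with yaw about 19.7°, and the packet sits at chute (-82, -8) mm.

Plan: put the hand line nearly along chute x, with the lead finger on the flap at y≈+9 and the trailing finger behind the packet. Then advance about 95 mm, draw back and lift. First I travel over, turning on the way.

Emit:
arm_command(
  series=[
    [[39, -28, 0], -0.14],
    [[78, -57, 0], -0.28],
    [[117, -85, 0], -0.42],
    [[156, -114, 0], -0.56],
    [[195, -142, 0], -0.7],
  ],
  grip=-1,
)

```text
time_s: 0.6
tool_pos: [0.3193, -0.4392, 0.2302]
tool_rot: [-180.0, 0.0, 55.3]
force: [0.8, -0.9, 0.8]
grip_width: 0.087
grasp_force: 0.0
```

```bash
cat >> h.py <<'E'
O=np.array([.597,.0725]);A=np.deg2rad(19.7)
cx=np.array([np.cos(A),np.sin(A)]);cy=np.array([-np.sin(A),np.cos(A)])
def go(x,y,z,yaw):
    o=env.get_obs();p=o['tool_pos'];r=np.deg2rad(o['tool_rot'][2])
    d=np.array([x,y])-p[:2]; tx=np.array([np.cos(r),np.sin(r)]);ty=np.array([np.sin(r),-np.cos(r)])
    print('t',o['time_s'],'pos',np.round(p,4),np.round(o['tool_rot'],2),'F',np.round(o['force'],1),'chute',np.round([(p[:2]-O)@cx,(p[:2]-O)@cy],4))
    print('shift mm',(d@tx*1e3).round(1),(d@ty*1e3).round(1),((p[2]-z)*1e3).round(1),'turn',(-(np.deg2rad(yaw)-r)).round(3))
E
python3 -c "
from h import *
go(.45,-.19,.23,95);go(.525,.049,.23,117.7)"
```

```text
t 0.6 pos [ 0.3193 -0.4392  0.2302] [-179.97    0.     55.26] F [ 0.8 -0.9  0.8] chute [-0.434  -0.3882]
shift mm 279.3 -34.6 0.2 turn -0.694
t 0.6 pos [ 0.3193 -0.4392  0.2302] [-179.97    0.     55.26] F [ 0.8 -0.9  0.8] chute [-0.434  -0.3882]
shift mm 518.4 -109.1 0.2 turn -1.09
```

Emit:
arm_command(
  series=[
    [[48, -6, 0], -0.13],
    [[96, -12, 0], -0.26],
    [[144, -18, 0], -0.39],
    [[192, -24, 0], -0.52],
    [[240, -30, 0], -0.65],
  ],
)

```text
time_s: 1.1
tool_pos: [0.4321, -0.2256, 0.2304]
tool_rot: [-180.0, 0.0, 92.5]
force: [-0.5, -0.0, -0.3]
grip_width: 0.0873
grasp_force: 0.0
```

```bash
python3 -c "
from h import *
go(.525,.049,.23,117.7)"
```

```text
t 1.1 pos [ 0.4321 -0.2256  0.2304] [-1.7998e+02  2.0000e-02  9.2470e+01] F [-0.5 -0.  -0.3] chute [-0.2557 -0.2251]
shift mm 270.4 104.6 0.4 turn -0.44
```

Emit:
arm_command(
  series=[
    [[45, 17, 0], -0.09],
    [[90, 35, 0], -0.18],
    [[135, 52, 0], -0.27],
    [[180, 70, 0], -0.36],
    [[225, 87, 0], -0.44],
  ],
)

```text
time_s: 1.6
tool_pos: [0.5103, 0.0024, 0.2304]
tool_rot: [-180.0, 0.0, 117.6]
force: [0.5, 0.1, -0.1]
grip_width: 0.0871
grasp_force: 0.0
```

Emit:
arm_command(
  series=[
    [[10, 8, 0], 0],
    [[20, 16, 0], 0],
    [[30, 24, 0], 0],
    [[40, 30, 0], 0],
    [[46, 34, 0], 0],
  ],
)

```text
time_s: 2.1
tool_pos: [0.5189, 0.0577, 0.2303]
tool_rot: [-180.0, -0.0, 117.4]
force: [0.4, -0.4, 0.2]
grip_width: 0.0869
grasp_force: 0.0
```

```bash
python3 -c "
from h import *
go(.525,.049,.23,117.7)
p,d=shot('wrist','w1'); c=viewer.calibration('wrist'); print(c); print(d.max(),np.unique(d)[:5])"
```

```text
t 2.1 pos [0.5189 0.0577 0.2303] [-1.7997e+02 -1.0000e-02  1.1739e+02] F [ 0.4 -0.4  0.2] chute [-0.0785  0.0124]
shift mm -10.5 1.4 0.3 turn -0.005
{'K': array([[325.1922621 ,   0.        , 283.08283612],
       [  0.        , 325.1922621 , 201.36121316],
       [  0.        ,   0.        ,   1.        ]]), 'hand_eye': array([[ 9.07355841e-05,  9.66203782e-01,  2.57779446e-01,
         6.91242996e-02],
       [ 9.99999925e-01,  9.40961212e-06, -3.87258107e-04,
         4.76775998e-04],
       [-3.76595852e-04,  2.57779461e-01, -9.66203709e-01,
        -1.53088775e-01],
       [ 0.00000000e+00,  0.00000000e+00,  0.00000000e+00,
         1.00000000e+00]])}
0.77344155 [0.         0.05000131 0.05000361 0.05000383 0.05000683]
```

View pics/w1.png

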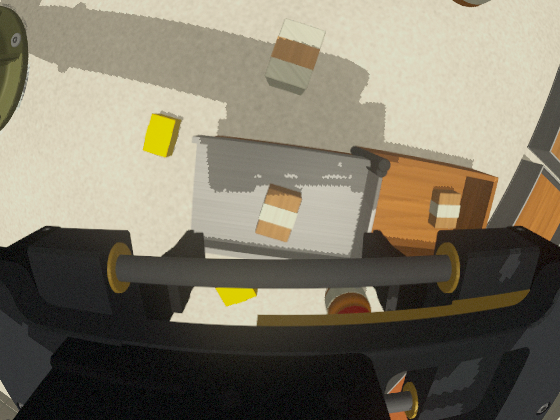

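The wrist view shows the packet at pixel (279,212) on the shelf, the left post at (372,160) and the bin to the right. I refine the poses from this cloud.

Run:
```python
from h import *
from scipy.spatial.transform import Rotation as Ro
d=np.load('pics/w1_d.npy');c=viewer.calibration('wrist');K=c['K'];o=env.get_obs()
v,u=np.mgrid[:420,:560];x=(u-K[0,2])/K[0,0];y=(v-K[1,2])/K[1,1];r=np.hypot(x,y)+1e-9
s=np.tan(r)/r; P=np.stack([x*s*d,-y*s*d,-d],-1)
H=c['hand_eye'];P=P@H[:3,:3].T+H[:3,3]
R=Ro.from_euler('xyz',o['tool_rot'],degrees=True).as_matrix();W=P@R.T+o['tool_pos']
for q in [(290,230),(240,200),(280,213),(372,160),(220,150)]: print(q,W[q[1],q[0]].round(4))
def f(lo,hi,u0,u1,v0,v1):
    w=W[v0:v1,u0:u1].reshape(-1,3);w=w[(d[v0:v1,u0:u1].ravel()>.06)&(w[:,2]>lo)&(w[:,2]<hi)]
    C=np.c_[(w[:,:2]-O)@cx,(w[:,:2]-O)@cy]*1e3
    return w,C
w,C=f(.090,.106,245,315,175,250)
print('packet z',np.median(w[:,2]).round(4),len(w),'chute rect',cv2.minAreaRect(C.astype(np.float32)),C.mean(0),cv2.boxPoints(cv2.minAreaRect(C.astype(np.float32))).round(1).tolist())
# edge of shelf: height profile along chute x at y -20..30
w,C=f(.0,.13,190,400,130,235)
for lo in range(-176,24,4):
    m=(C[:,0]>lo)&(C[:,0]<=lo+4)&(C[:,1]>18)&(C[:,1]<45)
    if m.any() and (lo<-155 or lo>-20): print(lo,m.sum(),np.percentile(w[m,2],[10,50,90]).round(3))
# left guide/post
m=(w[:,2]>.116);print('post',C[m].mean(0),C[m].min(0),C[m].max(0))
m=(w[:,2]>.09)&(w[:,2]<.1)&(C[:,1]>40)&(C[:,0]<-20);p=np.polyfit(C[m,0],C[m,1],1);print('guide fit',p,m.sum())
```

```text
(290, 230) [0.5411 0.0316 0.0986]
(240, 200) [0.4872 0.0291 0.0748]
(280, 213) [0.5255 0.0416 0.0971]
(372, 160) [0.575  0.1245 0.1023]
(220, 150) [0.448  0.0646 0.0734]
packet z 0.0982 1710 chute rect ((-79.47294616699219, -7.339731216430664), (45.800052642822266, 32.98265075683594), 80.21376037597656) [-79.44948407  -6.04037136] [[-99.5999984741211, -27.100000381469727], [-67.0999984741211, -32.70000076293945], [-59.29999923706055, 12.399999618530273], [-91.80000305175781, 18.0]]
-168 69 [0.073 0.074 0.075]
-164 112 [0.073 0.074 0.075]
-160 106 [0.073 0.074 0.075]
-156 112 [0.073 0.074 0.075]
-16 108 [0.073 0.074 0.075]
-12 108 [0.073 0.074 0.075]
-8 103 [0.073 0.074 0.075]
-4 100 [0.073 0.074 0.075]
0 499 [0.075 0.1   0.116]
4 22 [0.115 0.116 0.116]
post [ 2.36790353 38.63020119] [-3.2817233  -6.32549778] [ 7.94216291 61.04794827]
guide fit [-8.97644267e-04  5.24352395e+01] 1128
```

The packet is at about (-82,-7) and turned about -10°, relative to a chute origin shifted +2.4 mm. Now I shift slightly and descend, with both fingers over the shelf: one ahead of the packet, one behind it.

Emit:
arm_command(
  series=[
    [[-3, 1, 20], 0],
    [[-6, 2, 45], 0],
    [[-9, 2, 70], -0.005],
    [[-10, 2, 90], -0.005],
    [[-10, 2, 105], -0.005],
  ],
)

```text
time_s: 2.65
tool_pos: [0.525, 0.048, 0.124]
tool_rot: [-179.9, -0.0, 117.6]
force: [0.2, -0.8, 0.2]
grip_width: 0.087
grasp_force: 0.0
```

Emit:
arm_command(
  series=[
    [[0, 0, 15], 0],
    [[0, 0, 28], 0],
    [[0, 0, 36], 0],
    [[0, 0, 38], 0],
    [[0, 0, 38], 0],
  ],
)

```text
time_s: 3.15
tool_pos: [0.5257, 0.0493, 0.0876]
tool_rot: [180.0, 0.0, 117.7]
force: [-0.6, 0.6, 0.1]
grip_width: 0.0872
grasp_force: 0.0
```

```bash
sed -i 's/^O=.*;A=/O=np.array([.5993,.0733]);A=/' h.py; python3 -c "
from h import *
go(.526,.0497,.087,117.7)
p,d=shot('wrist','w2');q,d=shot('top','t2')
cv2.imwrite('pics/m2.png',np.vstack([p[100:340],cv2.resize(q[120:250,180:340],(443,360))[:, :443] if 0 else cv2.copyMakeBorder(cv2.resize(q[120:250,180:340],(443,360)),0,0,0,117,0)]))"
```

```text
t 3.15 pos [0.5257 0.0493 0.0876] [179.99   0.   117.69] F [-0.6  0.6  0.1] chute [-0.0774  0.0022]
shift mm 0.2 0.4 0.6 turn -0.0
```

View pics/m2.png

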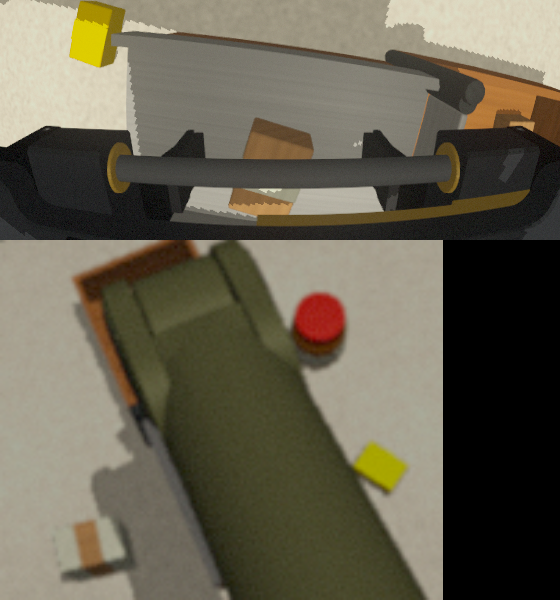

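The wrist view shows the packet between the rear finger (190,180) and the lead finger (380,170), with gaps to both, and the flap just beyond the lead finger. I advance along chute x.

Emit:
arm_command(
  series=[
    [[-0.8, 6, 0], 0],
    [[-1.7, 12, 0], 0],
    [[-2.5, 18, 0], 0],
    [[-3.1, 22, 0], 0],
    [[-3.6, 26, 0], 0],
  ],
)

```text
time_s: 3.75
tool_pos: [0.5504, 0.0581, 0.0874]
tool_rot: [-179.9, -0.0, 117.7]
force: [-2.1, -0.9, 0.8]
grip_width: 0.0868
grasp_force: 1.2
```

Emit:
arm_command(
  series=[
    [[-0.7, 5, 0], 0],
    [[-1.4, 10, 0], 0],
    [[-2.1, 15, 0], 0],
    [[-2.8, 20, 0], 0],
    [[-3.5, 25, 0], 0],
  ],
)

```text
time_s: 4.25
tool_pos: [0.5744, 0.0663, 0.0873]
tool_rot: [-180.0, 0.0, 117.7]
force: [-2.4, -2.1, 1.1]
grip_width: 0.087
grasp_force: 1.2
```

```bash
python3 -c "
from h import *
go(.526,.0497,.087,117.7)
p,d=shot('wrist','w3')
cv2.imwrite('pics/m3.png',p[60:340])"
```

```text
t 4.25 pos [0.5744 0.0663 0.0873] [-1.7997e+02  1.0000e-02  1.1766e+02] F [-2.4 -2.1  1.1] chute [-0.0258  0.0018]
shift mm 7.7 -50.5 0.3 turn -0.001
```

View pics/m3.png

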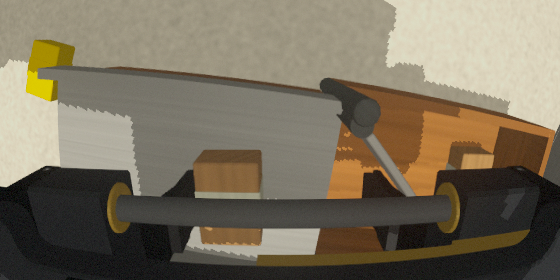

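The flap is opening on the lead finger, and the packet is flush with the rear finger. I keep pushing straight along the finger normal.

Emit:
arm_command(
  series=[
    [[0, 8, 0], 0],
    [[0, 16, 0], 0],
    [[0, 24, 0], 0],
    [[0, 32, 0], 0],
    [[0, 40, 0], 0],
  ],
)

```text
time_s: 4.8
tool_pos: [0.6104, 0.0855, 0.0876]
tool_rot: [180.0, 0.0, 117.7]
force: [-1.0, -2.4, 0.4]
grip_width: 0.087
grasp_force: 1.0
```

```bash
python3 -c "
from h import *
go(.526,.0497,.087,117.7)
p,d=shot('wrist','w4')
cv2.imwrite('pics/m4.png',p[60:340])"
```

```text
t 4.8 pos [0.6104 0.0855 0.0876] [1.7997e+02 1.0000e-02 1.1767e+02] F [-1.  -2.4  0.4] chute [0.0146 0.0077]
shift mm 7.5 -91.4 0.6 turn -0.001
```

View pics/m4.png

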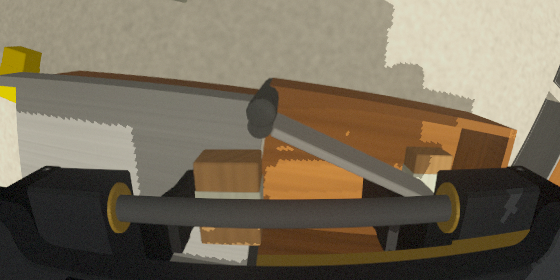

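The flap is wide open, clear to the left of the packet, and the packet's front is at the shelf edge (262,215). I push the last stretch.

Emit:
arm_command(
  series=[
    [[0, 5, 0], 0],
    [[0, 10, 0], 0],
    [[0, 14, 0], 0],
    [[0, 17, 0], 0],
    [[0, 17, 0], 0],
  ],
)

```text
time_s: 5.35
tool_pos: [0.6251, 0.0933, 0.0876]
tool_rot: [180.0, -0.0, 117.7]
force: [0.8, -1.1, 0.0]
grip_width: 0.0872
grasp_force: 0.7
```

```bash
python3 -c "
from h import *
go(.526,.0497,.087,117.7)
p,d=shot('wrist','w5')
cv2.imwrite('pics/m5.png',p[60:340])"
```

```text
t 5.35 pos [0.6251 0.0933 0.0876] [179.95  -0.   117.68] F [ 0.8 -1.1  0. ] chute [0.031  0.0102]
shift mm 7.4 -108.0 0.6 turn -0.0
```

View pics/m5.png

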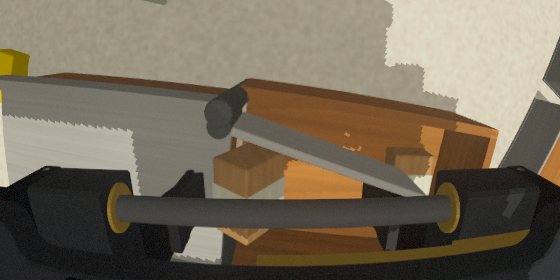

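The packet is tipping off the edge at about (248,190). I hold briefly and look again.

Emit:
arm_command(
  series=[
    [[0, 0, 0], 0],
    [[0, 0, 0], 0],
    [[0, 0, 0], 0],
    [[0, 0, 0], 0],
    [[0, 0, 0], 0],
  ],
)

```text
time_s: 5.9
tool_pos: [0.6247, 0.093, 0.0876]
tool_rot: [180.0, 0.0, 117.7]
force: [0.9, -1.1, 0.3]
grip_width: 0.0871
grasp_force: 0.7
```

```bash
python3 -c "
from h import *
go(.526,.0497,.087,117.7)
p,d=shot('wrist','w6')
cv2.imwrite('pics/m6.png',p[60:340])"
```

```text
t 5.9 pos [0.6247 0.093  0.0876] [1.7998e+02 1.0000e-02 1.1767e+02] F [ 0.9 -1.1  0.3] chute [0.0306 0.01  ]
shift mm 7.5 -107.5 0.6 turn -0.001
```

View pics/m6.png

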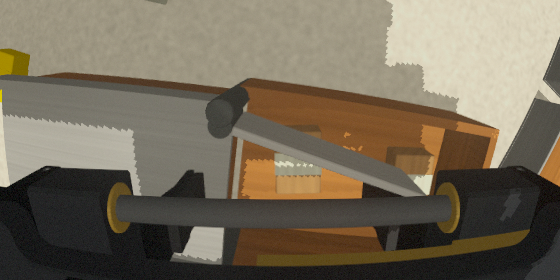

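The packet lies in the bin at (298,170). I draw straight back so the flap follows the finger shut, then lift.

Emit:
arm_command(
  series=[
    [[0, -12, 0], 0],
    [[0, -24, 0], 0],
    [[0, -36, 0], 0],
    [[0.5, -48, 0], 0],
    [[1.5, -58, 0], 0],
  ],
)

```text
time_s: 6.45
tool_pos: [0.5711, 0.0661, 0.0874]
tool_rot: [-179.9, 0.0, 117.6]
force: [-0.5, -1.6, 0.7]
grip_width: 0.0871
grasp_force: 1.0
```

Emit:
arm_command(
  series=[
    [[1.5, -10, 0], 0],
    [[3, -20, 0], 0],
    [[4, -30, 0], 0],
    [[5, -40, 0], 0],
    [[6, -50, 0], 0],
  ],
)

```text
time_s: 6.95
tool_pos: [0.5247, 0.05, 0.0876]
tool_rot: [180.0, -0.0, 117.7]
force: [0.7, 0.6, 0.1]
grip_width: 0.0872
grasp_force: 0.0
```

Emit:
arm_command(
  series=[
    [[0, 0, -20], 0],
    [[0, 0, -50], 0],
    [[0, 0, -90], 0],
    [[0, 0, -130], 0],
    [[0, 0, -170], 0],
  ],
)

```text
time_s: 7.45
tool_pos: [0.5248, 0.0501, 0.2591]
tool_rot: [180.0, -0.0, 117.7]
force: [0.0, -0.3, -0.3]
grip_width: 0.0872
grasp_force: 0.0
```

Emit:
arm_command(
  series=[
    [[-30, -20, 0], 0],
    [[-70, -40, 0], 0],
    [[-115, -55, 0], 0],
    [[-155, -60, 0], 0],
    [[-190, -60, 0], 0],
  ],
)

```text
time_s: 7.95
tool_pos: [0.5602, -0.1494, 0.2577]
tool_rot: [-180.0, 0.1, 117.6]
force: [0.1, 1.3, -0.1]
grip_width: 0.0872
grasp_force: 0.0
```

```bash
python3 -c "
from h import *
go(.526,.0497,.087,117.7)
p,d=shot('side','s7');q,d=shot('top','t7')
a=cv2.resize(p[160:300,140:320],(540,300),interpolation=2) if 0 else cv2.resize(p[160:300,140:340],(429,300))
b=cv2.resize(q[100:260,180:340],(300,300))
cv2.imwrite('pics/m7.png',np.hstack([a,b]))"
```

```text
t 7.95 pos [ 0.5602 -0.1494  0.2577] [-1.7998e+02  6.0000e-02  1.1755e+02] F [ 0.1  1.3 -0.1] chute [-0.1119 -0.1965]
shift mm 192.3 61.8 170.7 turn -0.003
```

View pics/m7.png

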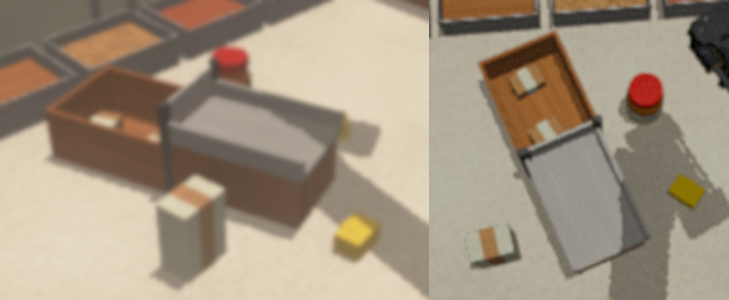

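The flap is shut, running post to post at (525,150) to (598,122). The shelf is empty, both packets are in the bin at (527,82) and (543,132), and the bystanders have not moved. The robot is clear, so I hand the job in.

```bash
python3 -c "
from cell import env
print(env.sign_off())"
```

```text
the job is handed in; nothing more can be done
None
```

The packet was pushed through the held-open flap into the bin, the flap is shut, the items around the chute look undisturbed in the last pictures, and the job was handed in at about 8 s.

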